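Strip a nested guide-bush set for restocking

TASK

On the tool-store bench, strip the guide-bush set in the yellow holder in reverse order of assembly: first draw out the orange-gripped core and stand it upright in the blue tray while the brass sleeve stays in its holder, then lift out the sleeve and stand it upright in the blue tray too. Set each part down rather than dropping it in; the look-alike set in the green holder is not wanted.

Things in the scene. Friction and masses are not known exactly. Their poses are not given: they have to be found in the camera images.
- core: The core of the wanted set: a steel pin 26 mm in diameter and 46 mm long, then a steel flange 42 mm in diameter and 6 mm thick, then an orange round grip 34 mm in diameter and 26 mm high; 78 mm tall, about 220 g. Origin at the centre of its foot, z up along its axis: flange from z = 46 to 52 mm, grip from 52 to 78 mm. At the start its pin is loose in the sleeve's bore (2 mm play all round) and its flange rests on the sleeve's top; it lifts straight out.
- sleeve: The brass sleeve of the wanted set, open through (bore 30 mm): a body 42 mm in diameter from z = 0 to 34 mm, a flange 62 mm in diameter from 34 to 40 mm, and above it a collar 48 mm in diameter from 40 to 64 mm, by which it is gripped; about 500 g. Origin at the centre of its foot, z up along its axis. At the start its body is loose in the holder's hole (2 mm play all round) and its flange rests on the holder's top; it lifts straight out and stands on its foot.
- yellow_holder: The yellow holder: a block 100 x 100 x 45 mm, fixed to the bench, with a hole 46 mm in diameter and 38 mm deep in the middle of its top, holding the sleeve. Origin at the centre of its underside, z up. The assembled set stands 103 mm above the bench. An equal set stands in a green holder elsewhere on the bench (bystander).
- tray: The blue open tray, fixed to the bench: 250 mm (its x) by 160 mm (its y) by 30 mm high, walls and floor 4 mm thick, flat inside and empty, with room for both parts side by side along its x. Origin at the centre of its underside, z up.
Not all that is in view belongs to the job. Leave any purple, red or white look-alike of the core alone.

How it is judged (in metres and radians):
On the way:
1. the core stands upright and released in the blue tray while the sleeve is still seated in the yellow holder (x of core in the frame of tray between -0.121 and 0.121 m and y of core in the frame of tray between -0.076 and 0.076 m and z of core in the frame of tray below 0.015 m and angle between core's own z axis and vertical below 0.18 rad and contact force between the fingers and core below 0.1 N and linear speed of core below 0.03 m/s and horizontal distance between sleeve and yellow_holder below 0.01 m and z of sleeve in the frame of yellow_holder below 0.02 m), for 0.2 s.
At the end, for the whole second after the job is handed in: The core and the sleeve both stand on their feet on the floor of the blue tray, anywhere inside its walls, within 10 degrees of upright, released and at rest (x of core in the frame of tray between -0.121 and 0.121 m and y of core in the frame of tray between -0.076 and 0.076 m and z of each of core, sleeve in the frame of tray below 0.015 m and angle between each of core, sleeve's own z axis and vertical below 0.18 rad and contact force between the fingers and core below 0.1 N and linear speed of each of core, sleeve below 0.03 m/s and x of sleeve in the frame of tray between -0.121 and 0.121 m and y of sleeve in the frame of tray between -0.076 and 0.076 m and contact force between the fingers and sleeve below 0.1 N); the robot touches nothing.
It fails at once if the sleeve is lifted out with the core still in it (z of sleeve in the frame of yellow_holder above 0.035 m and distance between core and sleeve below 0.03 m).
It fails at once if the core is let go more than 30 mm above the floor of the tray (x of core in the frame of tray between -0.121 and 0.121 m and y of core in the frame of tray between -0.076 and 0.076 m and z of core in the frame of tray above 0.034 m and contact force between the fingers and core below 0.01 N).
It fails at once if the sleeve is let go more than 30 mm above the floor of the tray (x of sleeve in the frame of tray between -0.121 and 0.121 m and y of sleeve in the frame of tray between -0.076 and 0.076 m and z of sleeve in the frame of tray above 0.034 m and contact force between the fingers and sleeve below 0.01 N).
It also fails if it takes over 64 s, if anything falls off the work surface, if the arm or the gripper's body presses on something with over 40 N, if the wrist force passes 120 N, or if a joint passes its speed limit or range.

ROBOT

A 6-joint arm with a two-finger parallel gripper is mounted at the origin on the work surface. World frame = base frame: x ahead of the robot, y to its left, z up, the work surface at z = 0. Lengths are in m, angles in degrees, forces in N, time in s.
With the tool pointing down it reaches from about 0.25 to 0.725 m from the base axis. Payload 9.7 kg.
Tool frame: the origin (TCP) lies midway between the tips of the shut fingers; the grasp point (between the pads) lies bot.grasp_offset behind it (bot.grasp_offset is the distance from the TCP to the grasp point, in m); x points along the fingers, y is the direction in which the jaws open and shut, and the axes are right-handed (so a half turn about x gives the same grasp; the last joint's range is limited). The gripper opens to 85 mm and grips with 20 to 120 N. Pads are 22 mm wide; open, the fingers measure 114 mm over their backs; the gripper's body (76 mm by 85 mm) begins 54 mm behind the grasp point. The pads swing forward as they close: fully open they stand 13 mm farther back than shut.
Start: joints at [69.729, 4.979, 10.078, 95.1, 0, 90], TCP at [0.191, 0.516, 0.202] pointing down, gripper open.
Joint ranges: [-179.16, 179.16], [-48.56, 103.87], [-65.8, 70.77], [-126.05, 130.52], [-82.76, 87.17], [-180, 180]. Speed limits (degrees/s): [127.2, 127.2, 147.25, 180, 180, 180].

INTERFACE

Orientations are given as [roll, pitch, yaw] about the fixed x, y, z axes, in that order (R = Rz(yaw) Ry(pitch) Rx(roll)).
In Python, from workcell import status, camera, bot gives the robot as it stands.
- The arm moves only by the shell command python3 -m jog 'ROWS' [OPENING] [FORCE]. ROWS is text: rows parted by semicolons, each of 4 numbers parted by spaces: the shift along the tool's x, y, z in mm, then the turn about the tool's x in degrees. A call has exactly 8 rows; each row is the pose to reach, as a shift and turn from the pose commanded when the call began, along the tool's axes at that moment; what a row does not reach only later rows make up. A row lasts 1/8 s, in which the tool goes at most 62.5 mm and 10.7 degrees, less where a joint would pass 70% of its speed; a pose out of reach is approached as far as the arm can. A call with a gripper value outside its range is refused whole. OPENING is the opening, from 0 (shut) to 1 (fully open), set as the call begins (- or left out, the last holds). The fingers move at their own pace and stop on an object; FORCE is the grip in N (left out, the last holds). Time passes only in rows, so rows that repeat a pose let the fingers close, or fill a call up. It gives the time, the measured TCP pose, the force and the opening at its end, in the units of the state.
- status.get_obs(): the state, without advancing time (a new reading comes with each control period).
- camera(name): name is "scene" or "side" or "wrist"; returns a dict with "color" (480x640x3 uint8, red, green, blue), "vfov" (degrees; the focal length in pixels is half the picture's height over the tangent of half this angle, whatever the lens; pixels are square), "cx", "cy" (the principal point, pixels), "D" ([k1, k2, p1, p2, k3] as OpenCV has them; the pictures are not rectified), "rvec" (rotation vector, rad) and "tvec" (3), from world to camera coordinates, as OpenCV has them. Camera axes: x right, y down, z forward; pixel columns grow to the right and rows downward; lengths in m; the calibration is good to about 2 mm. A picture is of the moment at which its call begins. There is no depth.
- bot.job_done(): hands the job in, once; it reports no verdict.
The state is a dict: "time": time; "q": joint angles; "qd": joint speeds; "joint_efforts": joint torques, N m; "ee_pos": TCP position; "tcp_rot": TCP orientation; "wrist_force": force on the tool from outside, world axes, zero at the start; "torque": the same for the moment, N m; "opening": finger opening in m.
Only numpy, scipy, OpenCV 4.12 (cv2) and the standard library are available. Lean on these libraries where they do the work, as an engineer would, in place of code of your own. Each camera call takes 0.05 s, during which the arm holds its last target. There are 200 camera calls.

## Working session

There is one attempt and no reset: what is moved stays moved. The work goes in short steps, Python scripts to look and compute and a shell command to move; the robot and the scene stay as the last step left them, time stands still between calls to the robot, and variables do not carry over. Pictures are saved under pics/ and viewed, about 8 in all and at most 12, crops included, and the job is handed in when it is done.

```bash
mkdir -p pics; ls; python3 - <<'E'
from workcell import status,camera,bot
import cv2,numpy as np
o=status.get_obs();print(o['time'],o['ee_pos'],o['tcp_rot'],o['opening'],bot.grasp_offset)
ims=[]
for n in("scene","side"):
    c=camera(n);np.savez(f'{n}.npz',**c);print(n,c['vfov'],c['cx'],c['cy'],c['D'],c['rvec'],c['tvec'])
    cv2.imwrite(f'pics/{n}0.png',c['color'][:,:,::-1])
E
```

```text
pics
0.0 [0.19046142 0.51567653 0.2010975 ] [ -89.39315316   89.9256513  -109.66389472] 0.08541264162268593 0.0187
scene 51.83931729321886 326.7889457308931 241.00605876489243 [-0.13095395  0.          0.          0.          0.        ] [ 1.69487197  1.57609128 -0.80219788] [-0.08270275 -0.26381348  1.27300176]
side 46.61190854356723 311.65246051464817 239.59553356536617 [-0.06835002  0.          0.          0.          0.        ] [ 2.05015684 -0.82920587  0.46580012] [-0.33419622  0.29419062  0.79948165]
```

View pics/scene0.png

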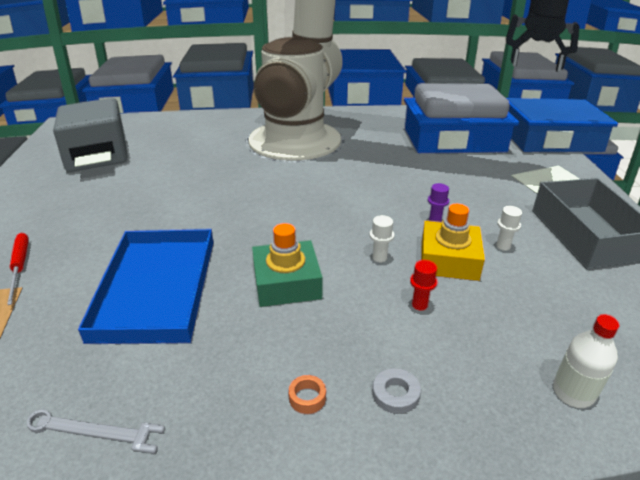

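View pics/side0.png

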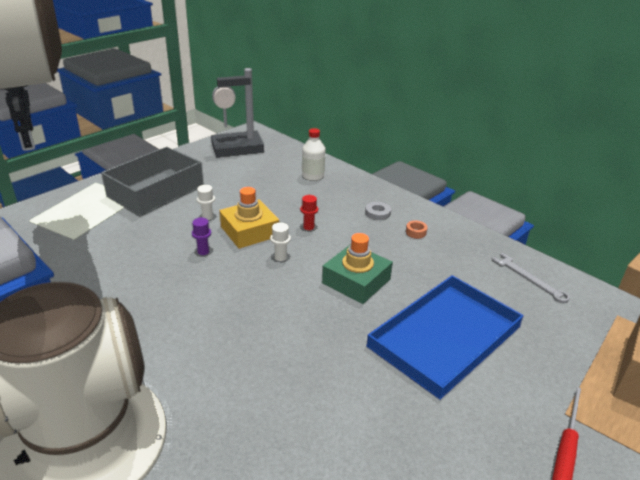

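Candidates in scene picture (all possible mistaken targets):
- orange grip in yellow holder (457,217): **wanted**
- orange grip in green holder (285,237)
- purple (438,200)
- white (382,235) and (508,225)
- red (424,285)
- orange ring (308,393)

In the side view the wanted grip is at (248,197).

```bash
cat > h.py <<'E'
import cv2,numpy as np
def K(c):
    f=240/np.tan(np.radians(float(c['vfov']))/2);return np.array([[f,0,c['cx']],[0,f,c['cy']],[0,0,1.]])
def ray(c,p):
    u=cv2.undistortPoints(np.float64(p).reshape(-1,1,2),K(c),c['D']).reshape(-1,2)
    R=cv2.Rodrigues(c['rvec'])[0];o=-R.T@c['tvec'];d=np.c_[u,np.ones(len(u))]@R
    return o,d
def plane(c,p,z):
    o,d=ray(c,p);return o+d*((z-o[2])/d[:,2])[:,None]
def tri(c1,p1,c2,p2):
    o1,d1=ray(c1,p1);o2,d2=ray(c2,p2);d1=d1[0];d2=d2[0]
    s=np.linalg.lstsq(np.c_[d1,-d2],o2-o1,rcond=None)[0];a=o1+s[0]*d1;b=o2+s[1]*d2
    return (a+b)/2,np.linalg.norm(a-b)
def blobs(c,lo,hi,roi=None,amin=30):
    h=cv2.cvtColor(c['color'],cv2.COLOR_RGB2HSV);m=cv2.inRange(h,np.array(lo),np.array(hi))
    if roi: 
        k=np.zeros_like(m);x0,y0,x1,y1=roi;k[y0:y1,x0:x1]=m[y0:y1,x0:x1];m=k
    cs=[q for q in cv2.findContours(m,cv2.RETR_EXTERNAL,cv2.CHAIN_APPROX_NONE)[0] if cv2.contourArea(q)>amin]
    return sorted(cs,key=cv2.contourArea,reverse=True)
E
python3 - <<'E'
from h import *
S=dict(np.load('scene.npz'));D=dict(np.load('side.npz'))
def cen(q): x,y,w,h=cv2.boundingRect(q); M=cv2.moments(q);return np.array([M['m10']/M['m00'],M['m01']/M['m00']]),(x,y,w,h)
O=((5,170,120),(17,255,255))
roiS=(440,195,480,240);roiD=(235,180,262,212)
a=blobs(S,*O,roiS);b=blobs(D,*O,roiD)
for n,q in(('S',a),('D',b)): print(n,[cen(k) for k in q])
P,e=tri(S,cen(a[0])[0],D,cen(b[0])[0]);print('core grip centre',P,e)
# neighbours: triangulate by head blobs
for n,(p,q) in dict(purple=((438,190),(201,224)),whiteL=((382,221),(280,229)),whiteR=((510,211),(205,189)),red=((426,267),(309,200)),green=((285,232),(360,242))).items():
    print(n,tri(S,p,D,q))
# tray: blue quad rim
for n,c,roi in(('S',S,(70,220,225,350)),('D',D,(360,270,530,400))):
    t=blobs(c,(105,150,60),(125,255,255),roi)[0]
    ap=cv2.approxPolyDP(cv2.convexHull(t),5,True).reshape(-1,2);print(n,ap.tolist());print(plane(c,ap,0.03).round(3).tolist())
# yellow
y=blobs(S,(20,150,100),(28,255,255),(415,215,490,280))
ap=cv2.approxPolyDP(cv2.convexHull(np.vstack(y)),3,True).reshape(-1,2);print(ap.tolist(),plane(S,ap,.045).round(3).tolist())
z=np.hstack([cv2.resize(S['color'][170:320,370:530],(400,375),interpolation=2),cv2.resize(D['color'][160:290,180:330],(400,375))]);cv2.imwrite('pics/crop.png',z[:,:,::-1])
E
```

```text
S [(array([457.51550388, 214.33430233]), (448, 204, 21, 22))]
D [(array([247.46409432, 194.99249732]), (241, 188, 14, 15))]
core grip centre [0.52863895 0.25823158 0.09538773] 0.0028823267786258298
purple (array([0.4065492 , 0.26129578, 0.07236842]), np.float64(0.0037119786243804227))
whiteL (array([0.51176752, 0.13537248, 0.075157  ]), np.float64(0.0010083353181934297))
whiteR (array([0.49420255, 0.36861512, 0.07718966]), np.float64(0.0037888884846750534))
red (array([0.63798117, 0.17964651, 0.07450613]), np.float64(0.0004142480016736443))
green (array([ 0.57004898, -0.02672473,  0.09886107]), np.float64(0.0015339637732338623))
S [[210, 229], [189, 342], [83, 341], [79, 326], [125, 231]]
[[0.45, -0.162, 0.03], [0.724, -0.161, 0.03], [0.716, -0.31, 0.03], [0.686, -0.325, 0.03], [0.446, -0.318, 0.03]]
D [[452, 276], [521, 318], [438, 397], [369, 347], [368, 335]]
[[0.694, -0.168, 0.03], [0.681, -0.325, 0.03], [0.422, -0.323, 0.03], [0.427, -0.18, 0.03], [0.447, -0.16, 0.03]]
[[425, 221], [479, 227], [484, 257], [479, 279], [437, 275], [422, 258]] [[0.471, 0.222, 0.045], [0.496, 0.315, 0.045], [0.583, 0.294, 0.045], [0.637, 0.268, 0.045], [0.623, 0.205, 0.045], [0.578, 0.191, 0.045]]
```

View pics/crop.png

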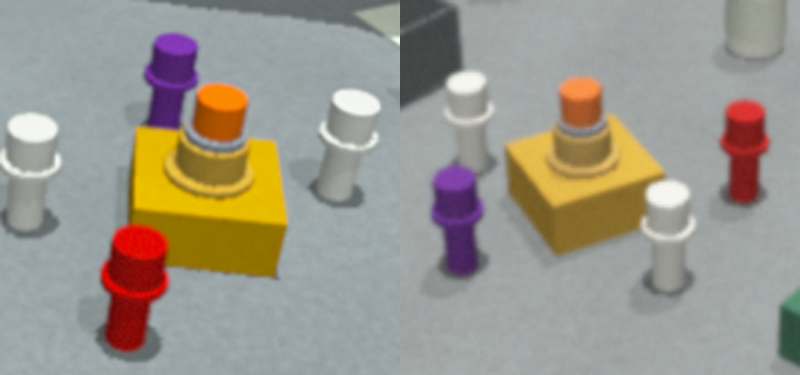

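The crop confirms it: the orange core sits in a brass sleeve in the yellow holder. The nearest neighbours are more than 11 cm away, so any jaw direction is clear.

```bash
cat > go.py <<'E'
import sys,numpy as np
from scipy.spatial.transform import Rotation as Ro
from workcell import status
o=status.get_obs();R=Ro.from_euler('xyz',o['tcp_rot'],degrees=True).as_matrix()
print('t',round(o['time'],2),'p',np.round(o['ee_pos'],4),'q',np.round(o['q'],1),'F',np.round(o['wrist_force'],1),'open',round(o['opening'],4))
print('R',R.round(3).tolist())
if len(sys.argv)>3: print('tool mm',(R.T@(np.array(sys.argv[1:4],float)-o['ee_pos'])*1000).round(1))
E
python3 go.py 0.529 0.258 0.202
```

```text
t 0.1 p [0.1905 0.5157 0.2011] q [69.7  5.  10.  95.1  0.  90. ] F [ 0.3  0.3 -0.2] open 0.0856
R [[-0.0, 0.346, 0.938], [-0.001, 0.938, -0.346], [-1.0, -0.001, -0.0]]
tool mm [  -0.7 -124.4  406.9]
```

```bash
python3 -m jog '0 -15 50 5; 0 -31 102 11; 0 -47 153 17; 0 -62 204 23; 0 -78 255 29; 0 -93 306 35; 0 -110 360 40; 0 -124 407 44' 1 60; python3 -m jog '0 0 0 0;0 0 0 0;0 0 0 0;0 0 0 0;0 0 0 0;0 0 0 0;0 0 0 0;0 0 0 0'; python3 go.py 0.529 0.258 0.202; python3 - <<'E'
from workcell import camera
import numpy as np,cv2
c=camera('wrist');np.savez('w1.npz',**c);cv2.imwrite('pics/w1.png',c['color'][:,:,::-1])
E
```

```text
time: 1.1
ee_pos: [0.5307, 0.257, 0.2014]
tcp_rot: [-89.9, 90.0, -154.3]
wrist_force: [0.3, 0.5, -0.2]
opening: 0.0858
time: 2.1
ee_pos: [0.5294, 0.2586, 0.2018]
tcp_rot: [-80.1, 90.0, -144.4]
wrist_force: [-0.7, -0.9, 1.0]
opening: 0.0855
t 2.1 p [0.5294 0.2586 0.2018] q [26.  10.5 16.2 95.7 -0.  90.3] F [-0.7 -0.9  1. ] open 0.0855
R [[-0.0, 0.901, 0.434], [-0.0, 0.434, -0.901], [-1.0, -0.0, 0.0]]
tool mm [-0.2 -0.6  0.4]
```

View pics/w1.png

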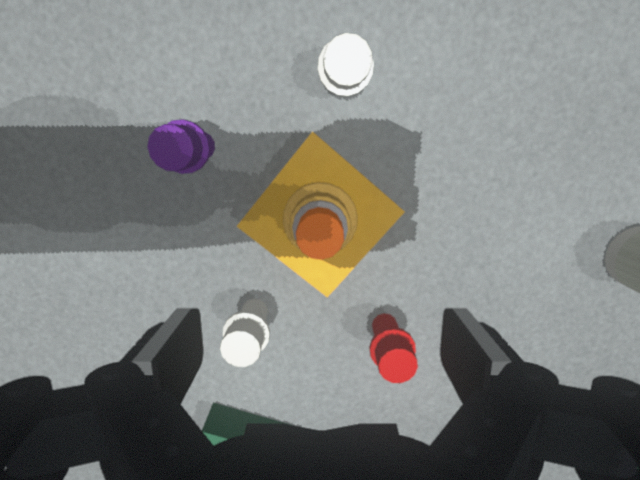

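The wrist view shows the orange grip top at about (320,233), centred in the yellow block, with the jaws clear of the white and red look-alikes. I'll cast its centre onto its top plane.

```bash
python3 - <<'E'
from h import *
c=dict(np.load('w1.npz'))
q=blobs(c,(4,170,100),(15,255,255),(280,190,360,270))[0]
(x,y),r=cv2.minEnclosingCircle(q);print(x,y,r,cv2.fitEllipse(q),cv2.boundingRect(q))
for z in(.103,.107):
    C=plane(c,[(x,y)],z)[0];print(z,C,'radius mm',r/K(c)[0,0]*np.linalg.norm(C-ray(c,[(x,y)])[0])*1000)
ap=np.float32([(313,131),(405,211),(327,297),(237,226)]);A=plane(c,ap,.045);print(A.round(4),A.mean(0))
E
python3 go.py 0.529 0.258 0.202|tail -1
```

```text
320.0 233.40625 25.582857131958008 ((319.4887390136719, 233.83438110351562), (45.65252685546875, 50.272239685058594), 179.27178955078125) (297, 208, 46, 51)
0.103 [0.52821903 0.25940072 0.103     ] radius mm 17.802858288850498
0.107 [0.5278098  0.26028313 0.107     ] radius mm 17.540012938759578
[[0.4932 0.3192 0.045 ]
 [0.5896 0.2945 0.045 ]
 [0.5647 0.1972 0.045 ]
 [0.4685 0.2222 0.045 ]] [0.52899808 0.2582864  0.045     ]
tool mm [-0.2 -0.6  0.4]
```

```bash
python3 -m jog '20 0 0 0;45 0 0 0;70 0 0 0;90 0 0 0;105 0 0 0;115 0 0 0;120 -1 0 0;120 -1 0 0' && python3 -m jog '0 0 0 0;0 0 0 0;0 0 0 0;0 0 0 0;0 0 0 0;0 0 0 0;0 0 0 0;0 0 0 0' 0 50; python3 go.py
```

```text
time: 3.15
ee_pos: [0.5285, 0.2582, 0.0819]
tcp_rot: [84.0, 90.0, 19.7]
wrist_force: [0.0, 0.2, -0.2]
opening: 0.0852
time: 4.15
ee_pos: [0.5285, 0.2582, 0.0818]
tcp_rot: [-77.2, 90.0, -141.4]
wrist_force: [0.4, 0.2, 0.0]
opening: 0.0001
t 4.15 p [0.5285 0.2582 0.0818] q [26.   9.5  1.8 82.3 -0.  90.3] F [0.4 0.2 0. ] open 0.0001
R [[-0.0, 0.901, 0.434], [-0.0, 0.434, -0.901], [-1.0, -0.0, 0.0]]
```

The fingers shut completely on nothing, so I'll look.

```bash
python3 - <<'E'
from workcell import camera
import numpy as np,cv2
L=[]
for n,s in(('wrist',None),('side',(180,130,340,250)),):
    c=camera(n);np.savez(n+'2.npz',**c);im=c['color']
    if s: im=im[s[1]:s[3],s[0]:s[2]]
    L.append(cv2.resize(im,(400,300)))
cv2.imwrite('pics/w2.png',np.hstack(L)[:,:,::-1])
E
```

```text
(no output)
```

View pics/w2.png

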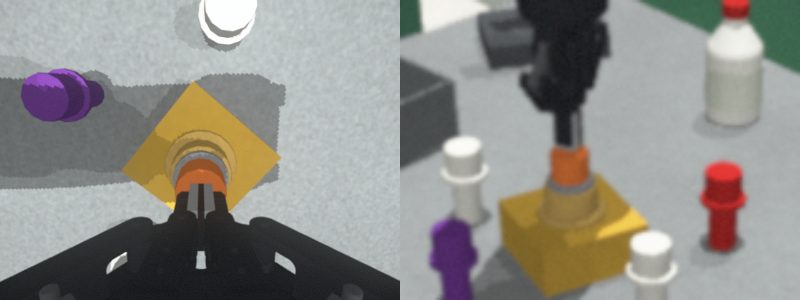

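```bash
python3 - <<'E'
from h import *
from workcell import status
p=status.get_obs()['ee_pos'];print(p)
for n in('wrist','side'):
    c=dict(np.load(n+'2.npz'))
    for q in(p,p+[0,0,.013],p+[0,0,.025],[.5285,.2588,.107],[.5285,.2588,.081]):
        print(n,np.round(q,3),cv2.projectPoints(np.float64([q]),c['rvec'],c['tvec'],K(c),c['D'])[0].ravel().round(1))
    print('cam',ray(c,[(320,240)]))
c=dict(np.load('wrist2.npz'));cv2.imwrite('pics/w3.png',cv2.resize(c['color'][200:480,180:460],(560,560))[:,:,::-1])
E
```

```text
[0.52847102 0.25813635 0.08177284]
wrist [0.528 0.258 0.082] [320.8 287. ]
wrist [0.528 0.258 0.095] [320.8 298.1]
wrist [0.528 0.258 0.107] [320.7 309.8]
wrist [0.528 0.259 0.107] [321.5 308.7]
wrist [0.528 0.259 0.081] [321.5 285.2]
cam (array([0.49959405, 0.31874014, 0.2539252 ]), array([[ 0.10633433, -0.22875694, -0.96777961]]))
side [0.528 0.258 0.082] [248.1 201. ]
side [0.528 0.258 0.095] [247.8 195.8]
side [0.528 0.258 0.107] [247.6 191. ]
side [0.528 0.259 0.107] [247.4 190.8]
side [0.528 0.259 0.081] [247.9 201.2]
cam (array([-0.12014382, -0.57361914,  0.70280345]), array([[ 0.59937975,  0.56552256, -0.5667038 ]]))
```

View pics/w3.png

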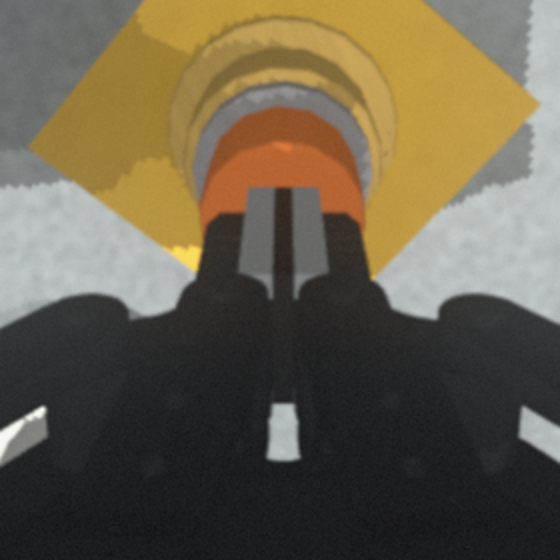

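The grip top sits where I measured it, with the pads drawn over it. In both views the fingertips end at about z≈0.11, roughly 30 mm behind the reported TCP. I'll open, go 22 mm lower (clear of everything) and check before closing.

```bash
python3 -m jog '0 0 0 0;0 0 0 0;0 0 0 0;0 0 0 0;0 0 0 0;8 0 0 0;16 0 0 0;22 0 0 0' 1; python3 - <<'E'
from workcell import camera
import numpy as np,cv2
L=[]
for n,s in(('wrist',(120,120,520,480)),('side',(200,120,300,220)),):
    c=camera(n);np.savez(n+'3.npz',**c);im=c['color'];im=im[s[1]:s[3],s[0]:s[2]]
    L.append(cv2.resize(im,(400,400)))
cv2.imwrite('pics/w4.png',np.hstack(L)[:,:,::-1])
E
```

```text
time: 5.25
ee_pos: [0.5282, 0.258, 0.0588]
tcp_rot: [-89.5, 89.9, -153.7]
wrist_force: [-0.9, 0.8, -0.3]
opening: 0.0853
```

View pics/w4.png

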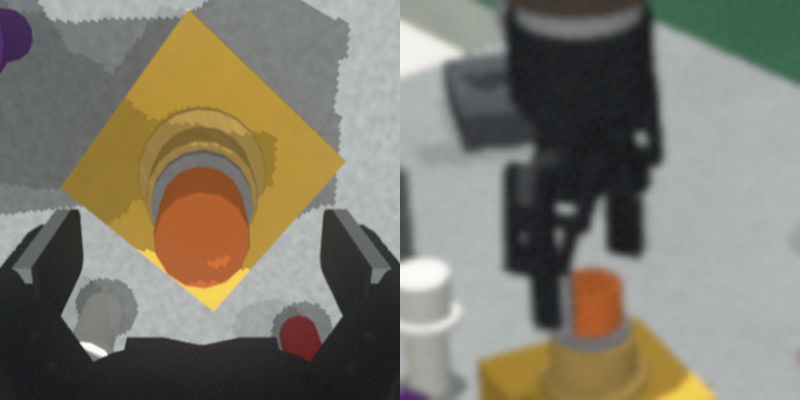

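```bash
python3 - <<'E'
from h import *
p=np.array([.5283,.2581,0]);y=np.array([.901,.434,0]);zt=np.array([.434,-.901,0])
c=dict(np.load('side3.npz'));w=dict(np.load('wrist3.npz'))
pr=lambda c,q:cv2.projectPoints(np.float64([q]),c['rvec'],c['tvec'],K(c),c['D'])[0].ravel().round(1)
for s in(-1,1):
  for z in(.07,.08,.09,.1):
    print(s,z,'side',pr(c,p+y*s*.050+[0,0,z]),'wrist near/far crop',[(pr(w,p+y*s*.0427+zt*k+[0,0,z])-120) for k in(-.011,.011)])
E
```

```text
-1 0.07 side [238.3 217. ] wrist near/far crop [array([100.6, 152.3]), array([104.1, 199.6])]
-1 0.08 side [238. 213.] wrist near/far crop [array([ 94.6, 160.5]), array([ 98.4, 210.3])]
-1 0.09 side [237.8 208.9] wrist near/far crop [array([ 87.8, 169.8]), array([ 92.1, 222.3])]
-1 0.1 side [237.6 204.8] wrist near/far crop [array([ 80. , 180.3]), array([ 85. , 235.8])]
1 0.07 side [257.6 195. ] wrist near/far crop [array([301.7, 152.2]), array([298.4, 199.6])]
1 0.08 side [257.5 191.2] wrist near/far crop [array([307.7, 160.4]), array([304. , 210.2])]
1 0.09 side [257.3 187.3] wrist near/far crop [array([314.5, 169.7]), array([310.2, 222.2])]
1 0.1 side [257.2 183.4] wrist near/far crop [array([322.1, 180.2]), array([317.3, 235.7])]
```

Both views agree that the tips are about 30 mm higher than the reported TCP implies, so I'll use tip z = reported + 0.030. I'll go 6 mm lower and close.

```bash
python3 -m jog '3 0 0 0;6 0 0 0;6 0 0 0;6 0 0 0;6 0 0 0;6 0 0 0;6 0 0 0;6 0 0 0' && python3 -m jog '0 0 0 0;0 0 0 0;0 0 0 0;0 0 0 0;0 0 0 0;0 0 0 0;0 0 0 0;0 0 0 0' 0 50; python3 go.py .505 -.240 .15
```

```text
time: 6.35
ee_pos: [0.5285, 0.2582, 0.0538]
tcp_rot: [147.3, 90.0, 83.0]
wrist_force: [-0.7, 0.1, 0.3]
opening: 0.0853
time: 7.35
ee_pos: [0.5285, 0.2582, 0.054]
tcp_rot: [85.3, 90.0, 21.0]
wrist_force: [-2.2, -1.0, 4.7]
opening: 0.0327
t 7.35 p [0.5285 0.2582 0.054 ] q [26.   9.8 -0.9 79.3 -0.  90.3] F [-2.2 -1.   4.7] open 0.0327
R [[0.0, 0.901, 0.434], [0.0, 0.434, -0.901], [-1.0, 0.0, 0.0]]
tool mm [ -96.  -237.5  438.6]
```

Gripped at 33 mm opening. Lift, then carry high.

```bash
python3 -m jog '-5 0 0 0;-15 0 0 0;-30 0 0 0;-50 0 0 0;-72 0 0 0;-92 0 0 0;-106 0 0 0;-112 0 0 0' && python3 go.py .505 -.240 .166 && python3 -m jog '0 -7 13 0;0 -20 37 0;0 -40 75 0;0 -64 119 0;0 -91 169 0;0 -118 219 0;0 -145 269 0;0 -172 319 0' && python3 -m jog '0 -24 44 0;0 -42 78 0;0 -54 101 0;0 -62 114 0;0 -65 120 0;0 -65 120 0;0 -65 120 0;0 -65 120 0'; python3 go.py .505 -.240 .166;  python3 - <<'E'
from workcell import camera
import numpy as np,cv2
L=[]
for n in('scene','side'):
    c=camera(n);np.savez(n+'4.npz',**c);L.append(cv2.resize(c['color'],(400,300),interpolation=3))
cv2.imwrite('pics/w5.png',np.hstack(L)[:,:,::-1])
E
```

```text
time: 8.35
ee_pos: [0.5288, 0.2583, 0.167]
tcp_rot: [90.2, 89.9, 25.9]
wrist_force: [-0.1, 0.7, -2.6]
opening: 0.0325
t 8.35 p [0.5288 0.2583 0.167 ] q [26.   9.7 11.4 91.6 -0.  90.3] F [-0.1  0.7 -2.6] open 0.0325
R [[0.001, 0.901, 0.434], [0.001, 0.434, -0.901], [-1.0, 0.001, -0.0]]
tool mm [   0.7 -237.7  438.6]
time: 9.35
ee_pos: [0.5108, -0.1063, 0.165]
tcp_rot: [-115.5, 89.9, -179.8]
wrist_force: [1.2, 0.6, -1.6]
opening: 0.0329
time: 10.35
ee_pos: [0.5057, -0.2395, 0.1659]
tcp_rot: [75.9, 90.0, 11.7]
wrist_force: [-0.9, -0.4, -1.5]
opening: 0.0323
t 10.35 p [ 0.5057 -0.2395  0.1659] q [-25.3   5.7   6.8  91.2   0.   38.9] F [-0.9 -0.4 -1.5] open 0.0323
R [[0.0, 0.9, 0.435], [0.0, 0.435, -0.9], [-1.0, 0.0, 0.0]]
tool mm [-0.1 -0.9  0.1]
```

View pics/w5.png

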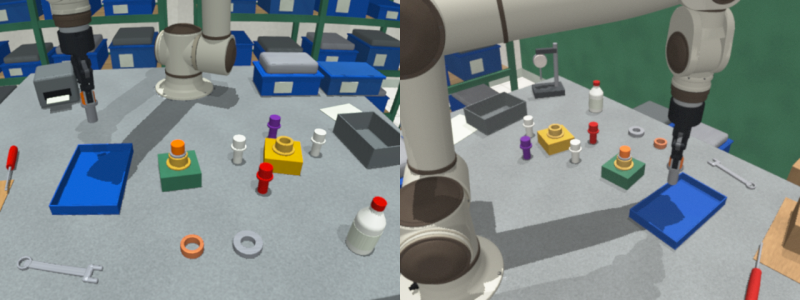

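The sleeve is still seated at scene half (283,148) and the core is held at (90,108). I'll check its foot against the projection.

```bash
python3 - <<'E'
from h import *
L=[]
for n,b in(('scene',(90,110,210,230)),('side',(380,230,500,350))):
    c=dict(np.load(n+'4.npz'));im=c['color'].copy()
    for z in(.141,.193,.115):
        P=cv2.projectPoints(np.float64([[.5057,-.2395,z]]),c['rvec'],c['tvec'],K(c),c['D'])[0].ravel();print(n,z,P.round(1))
    L.append(cv2.resize(im[b[1]:b[3],b[0]:b[2]],(400,400),interpolation=2))
cv2.imwrite('pics/w6.png',np.hstack(L)[:,:,::-1])
E
```

```text
scene 0.141 [148.7 192.2]
scene 0.193 [142.4 162.6]
scene 0.115 [151.8 206.3]
side 0.141 [435.8 291.8]
side 0.193 [440.8 265.6]
side 0.115 [433.3 304.2]
```

View pics/w6.png

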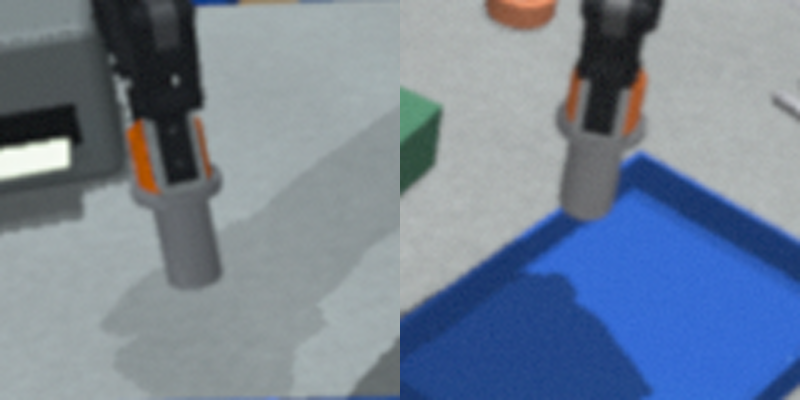

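Foot projections agree to about a pixel in both views. Lowering 137 mm with a slow end.

```bash
python3 -m jog '15 0 0 0;40 0 0 0;65 0 0 0;90 0 0 0;108 0 0 0;120 0 0 0;127 0 0 0;130 0 0 0' && python3 -m jog '1 0 0 0;2 0 0 0;3 0 0 0;4 0 0 0;5 0 0 0;6 0 0 0;6 0 0 0;6 0 0 0'
```

```text
time: 11.45
ee_pos: [0.5057, -0.2403, 0.0358]
tcp_rot: [38.4, 90.0, -25.9]
wrist_force: [-0.0, -0.1, -2.8]
opening: 0.0325
time: 12.45
ee_pos: [0.5056, -0.2402, 0.0298]
tcp_rot: [-12.5, 90.0, -76.8]
wrist_force: [0.4, 1.1, -2.4]
opening: 0.0326
```

```bash
python3 -m jog '1 0 0 0;1.5 0 0 0;2 0 0 0;2 0 0 0;2 0 0 0;2 0 0 0;2 0 0 0;2 0 0 0'
```

```text
time: 13.45
ee_pos: [0.5058, -0.2405, 0.029]
tcp_rot: [29.6, 89.9, -34.7]
wrist_force: [-3.5, 0.7, 8.1]
opening: 0.0321
```

Contact made (8 N). Release, rise, and go back over the yellow holder.

```bash
python3 -m jog '0 0 0 0;0 0 0 0;0 0 0 0;0 0 0 0;0 0 0 0;0 0 0 0;0 0 0 0;0 0 0 0' 1 && python3 -m jog '-5 0 0 0;-15 0 0 0;-30 0 0 0;-50 0 0 0;-72 0 0 0;-92 0 0 0;-106 0 0 0;-111 0 0 0' && python3 go.py .5285 .2583 .14;python3 - <<'E'
from workcell import camera
from h import *
L=[]
for n,b in(('scene',(70,160,270,360)),('side',(360,220,560,420))):
    c=camera(n);np.savez(n+'5.npz',**c)
    L.append(cv2.resize(c['color'][b[1]:b[3],b[0]:b[2]],(400,400)))
cv2.imwrite('pics/w7.png',np.hstack(L)[:,:,::-1])
E
```

```text
time: 14.45
ee_pos: [0.5055, -0.2402, 0.0278]
tcp_rot: [93.5, 90.0, 29.2]
wrist_force: [-0.2, 0.5, -0.7]
opening: 0.0855
time: 15.45
ee_pos: [0.5059, -0.2404, 0.1401]
tcp_rot: [39.2, 89.9, -25.1]
wrist_force: [-0.2, 0.4, 0.0]
opening: 0.0851
t 15.45 p [ 0.5059 -0.2404  0.1401] q [-25.4   5.4   3.7  88.2   0.   38.9] F [-0.2  0.4  0. ] open 0.0851
R [[0.001, 0.901, 0.434], [-0.001, 0.434, -0.901], [-1.0, 0.001, 0.001]]
tool mm [-2.000e-01  2.368e+02 -4.395e+02]
```

View pics/w7.png

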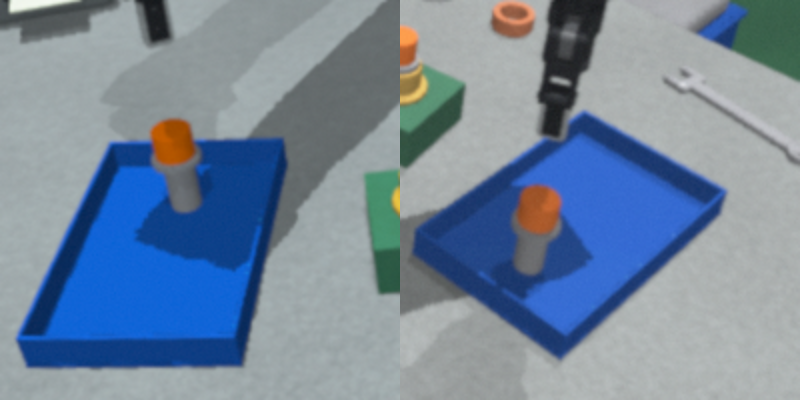

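The core stands upright in the tray (left half at about (175,165)). Now the sleeve.

```bash
python3 -m jog '0 7 -13 0;0 20 -37 0;0 40 -75 0;0 64 -119 0;0 91 -169 0;0 118 -219 0;0 145 -269 0;0 172 -319 0' && python3 -m jog '0 24 -44 0;0 42 -78 0;0 54 -101 0;0 62 -114 0;0 65 -120 0;0 65 -120 0;0 65 -120 0;0 65 -120 0' && python3 go.py .5285 .2583 .022;python3 - <<'E'
from workcell import camera
from h import *
c=camera('wrist');cv2.imwrite('pics/w8.png',c['color'][:,:,::-1])
for x,y,z in((.5285,.2583,.075),(.5285,.2583,.045)): print(cv2.projectPoints(np.float64([[x,y,z]]),c['rvec'],c['tvec'],K(c),c['D'])[0].ravel())
E
```

```text
time: 16.55
ee_pos: [0.521, 0.1244, 0.1382]
tcp_rot: [-112.7, 90.0, -176.9]
wrist_force: [0.4, -0.6, 0.5]
opening: 0.0852
time: 17.55
ee_pos: [0.5286, 0.2575, 0.1389]
tcp_rot: [60.0, 90.0, -4.4]
wrist_force: [-0.2, 1.0, -1.2]
opening: 0.0856
t 17.55 p [0.5286 0.2575 0.1389] q [26.   9.4  7.9 88.6 -0.  90.3] F [-0.2  1.  -1.2] open 0.0856
R [[0.0, 0.901, 0.433], [-0.0, 0.433, -0.901], [-1.0, 0.0, 0.0]]
tool mm [116.9   0.2  -0.8]
[321.34208486 247.56783584]
[321.32826596 235.70795957]
```

View pics/w8.png

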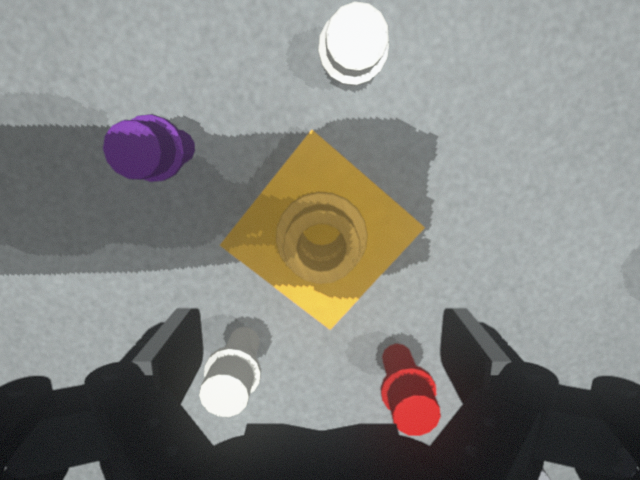

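The empty bore is at (322,247), as predicted, with the sleeve seated. Descend and grip.

```bash
python3 -m jog '20 0 0 0;45 0 0 0;70 0 0 0;90 0 0 0;103 0 0 0;112 0 0 0;116 0 0 0;117 0 0 0' && python3 -m jog '0 0 0 0;0 0 0 0;0 0 0 0;0 0 0 0;0 0 0 0;0 0 0 0;0 0 0 0;0 0 0 0' 0 80; python3 go.py
```

```text
time: 18.6
ee_pos: [0.5287, 0.2583, 0.0221]
tcp_rot: [91.3, 90.0, 27.0]
wrist_force: [0.2, 0.4, 0.4]
opening: 0.0853
time: 19.6
ee_pos: [0.5286, 0.2582, 0.0229]
tcp_rot: [90.4, 90.0, 26.1]
wrist_force: [-2.4, -1.1, 7.1]
opening: 0.0459
t 19.6 p [0.5286 0.2582 0.0229] q [26.  10.4 -3.7 75.8  0.  90.3] F [-2.4 -1.1  7.1] open 0.0459
R [[0.001, 0.901, 0.434], [0.0, 0.434, -0.901], [-1.0, 0.001, -0.0]]
```

```bash
python3 -m jog '-5 0 0 0;-15 0 0 0;-30 0 0 0;-50 0 0 0;-75 0 0 0;-100 0 0 0;-117 0 0 0;-125 0 0 0' && python3 -m jog '0 -3 13 0;0 -10 38 0;0 -20 77 0;0 -32 126 0;0 -45 177 0;0 -59 232 0;0 -73 287 0;0 -87 342 0' && python3 -m jog '0 -13 50 0;0 -24 92 0;0 -32 124 0;0 -37 145 0;0 -39 153 0;0 -39 154 0;0 -39 154 0;0 -39 154 0'; python3 go.py .63 -.244 .146;  python3 - <<'E'
from workcell import camera
from h import *
L=[]
for n,b in(('scene',(50,160,250,360)),('side',(370,200,570,400))):
    c=camera(n);np.savez(n+'6.npz',**c)
    print(n,[cv2.projectPoints(np.float64([[.63,-.244,z]]),c['rvec'],c['tvec'],K(c),c['D'])[0].ravel().round(1)-b[:2] for z in(.136,.176,.2)])
    L.append(cv2.resize(c['color'][b[1]:b[3],b[0]:b[2]],(400,400)))
cv2.imwrite('pics/w9.png',np.hstack(L)[:,:,::-1])
E
```

```text
time: 20.6
ee_pos: [0.5288, 0.2583, 0.1481]
tcp_rot: [90.0, 89.9, 25.7]
wrist_force: [0.0, 0.4, -5.0]
opening: 0.0457
time: 21.6
ee_pos: [0.598, -0.0903, 0.1456]
tcp_rot: [-118.5, 89.9, 177.2]
wrist_force: [0.8, 0.4, -5.3]
opening: 0.046
time: 22.6
ee_pos: [0.6303, -0.2425, 0.147]
tcp_rot: [63.8, 90.0, -0.4]
wrist_force: [0.3, 0.2, -4.9]
opening: 0.0462
t 22.6 p [ 0.6303 -0.2425  0.147 ] q [-21.   22.1  24.4  92.3   0.   43.2] F [ 0.3  0.2 -4.9] open 0.0462
R [[0.0, 0.9, 0.435], [-0.0, 0.435, -0.9], [-1.0, 0.0, 0.0]]
tool mm [ 1.  -0.9  1.2]
scene [array([76.8, 80.5]), array([70.3, 56. ]), array([66.3, 40.6])]
side [array([109. ,  63.3]), array([113.6,  44.2]), array([116.4,  32.4])]
```

View pics/w9.png

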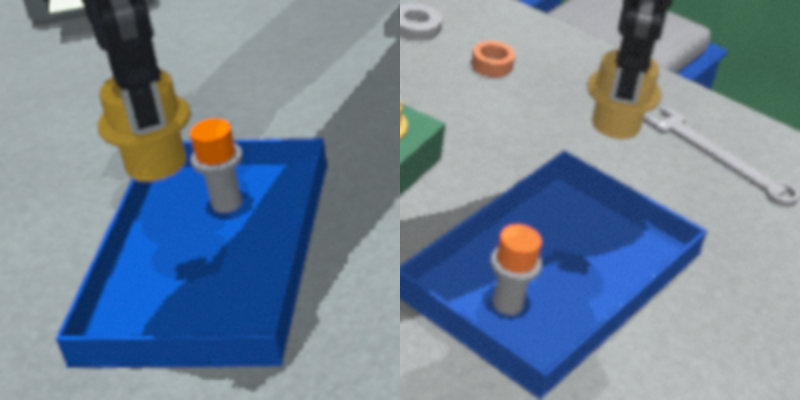

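The sleeve is held upright at left (145,125), with its foot near the projected (77,81)×2. The core still stands. Lower about 131 mm.

```bash
python3 -m jog '15 0 0 0;40 0 0 0;65 0 0 0;88 0 0 0;105 0 0 0;116 0 0 0;122 0 0 0;125 0 0 0' && python3 -m jog '1 0 0 0;2 0 0 0;3 0 0 0;4 0 0 0;5 0 0 0;5 0 0 0;5 0 0 0;5 0 0 0'; python3 -m jog '0.5 0 0 0;1 0 0 0;1.5 0 0 0;1.5 0 0 0;1.5 0 0 0;1.5 0 0 0;1.5 0 0 0;1.5 0 0 0'
```

```text
time: 23.7
ee_pos: [0.6305, -0.2434, 0.022]
tcp_rot: [40.1, 90.0, -24.2]
wrist_force: [-0.3, 0.2, -5.8]
opening: 0.0456
time: 24.7
ee_pos: [0.6303, -0.2434, 0.0168]
tcp_rot: [19.6, 90.0, -44.7]
wrist_force: [-0.6, -0.3, -5.5]
opening: 0.0455
time: 25.7
ee_pos: [0.6304, -0.2434, 0.016]
tcp_rot: [38.8, 90.0, -25.5]
wrist_force: [-3.2, 1.7, 5.3]
opening: 0.0456
```

Contact. Release, rise and verify numerically.

```bash
python3 -m jog '0 0 0 0;0 0 0 0;0 0 0 0;0 0 0 0;0 0 0 0;0 0 0 0;0 0 0 0;0 0 0 0' 1 && python3 -m jog '-5 0 0 0;-15 0 0 0;-30 0 0 0;-50 0 0 0;-72 0 0 0;-100 0 0 0;-120 0 0 0;-130 0 0 0' && python3 -m jog '0 0 0 0;0 0 0 0;0 0 0 0;0 0 0 0;0 0 0 0;0 0 0 0;0 0 0 0;0 0 0 0';python3 - <<'E'
from workcell import camera
from h import *
L=[];C={}
for n,b in(('scene',(50,160,250,360)),('side',(370,200,570,400))):
    c=C[n]=camera(n)
    L.append(cv2.resize(c['color'][b[1]:b[3],b[0]:b[2]],(400,400)))
    roi=(b[0],b[1]+40,b[2],b[3]) if n=='scene' else (b[0]+50,b[1]+60,b[2],b[3])
    for nm,lo,hi in(('core',(4,190,140),(14,255,255)),('sleeve',(15,110,80),(30,255,255))):
        for q in blobs(c,lo,hi,roi,60)[:2]:
            print(n,nm,cv2.boundingRect(q),'area',cv2.contourArea(q))
    for nm,x,y,z in(('core grip',.5058,-.2403,.069),('sleeve mid',.6304,-.2434,.036),('sleeve top',.6304,-.2434,.068),('sleeve foot',.6304,-.2434,.004)):
        print(' expected',nm,cv2.projectPoints(np.float64([[x,y,z]]),c['rvec'],c['tvec'],K(c),c['D'])[0].ravel().round(1))
cv2.imwrite('pics/w10.png',np.hstack(L)[:,:,::-1])
E
```

```text
time: 26.7
ee_pos: [0.6303, -0.2433, 0.0153]
tcp_rot: [-124.2, 90.0, 171.5]
wrist_force: [0.6, 0.6, 0.8]
opening: 0.0853
time: 27.7
ee_pos: [0.6308, -0.2436, 0.1477]
tcp_rot: [43.0, 89.8, -21.3]
wrist_force: [-0.6, -0.2, 0.0]
opening: 0.0853
time: 28.7
ee_pos: [0.6303, -0.2433, 0.1453]
tcp_rot: [24.5, 90.0, -39.7]
wrist_force: [-0.3, 0.5, -0.3]
opening: 0.0854
scene core (146, 223, 20, 19) area 185.5
scene sleeve (122, 271, 40, 49) area 1411.0
scene sleeve (146, 220, 18, 10) area 118.5
 expected core grip [156.5 230. ]
 expected sleeve mid [142.2 295.1]
 expected sleeve top [137.6 278.6]
 expected sleeve foot [146.7 310.7]
side sleeve (452, 285, 33, 41) area 913.0
 expected core grip [429.6 325.4]
 expected sleeve mid [468.2 306.9]
 expected sleeve top [471.5 293.4]
 expected sleeve foot [465.  319.8]
```

The sleeve blob matches an upright sleeve in both views, and the core grip is where expected in the scene view. Handing in.

```bash
python3 -c "
from workcell import bot
print(bot.job_done())"
```

```text
the job is handed in; nothing more can be done
None
```

The core and then the sleeve were lifted out of the yellow holder and stood upright in the blue tray. Each was lowered until it touched the floor before I let go. The job was handed in at about 29 s, and no verdict was reported.

- **First grasp missed:** the fingers shut on nothing, just above the core. The pictures showed the fingertips about 30 mm higher than the reported TCP position implied. I used that correction for both grasps, and nothing was disturbed.
- **Core:** pictures after release showed it upright in the tray with the sleeve still in its holder. In the final scene view its grip was where expected. The final side-view colour mask missed it; I didn't investigate why.
- **Sleeve:** after release its outline matched an upright sleeve on the tray floor in both the scene and side views. That check was by numbers only, because the picture viewing limit had been reached.
- **Robot at hand-in:** the gripper was open and about 13 cm up, with wrist force near zero.

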